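Dispense one sample disc and nudge it into the round dish

ROBOT

A 7-joint arm with a two-finger parallel gripper is mounted at the origin on a cart in front of the work surface, level with it; the furniture and walls round the work are solid. World frame = base frame: x ahead of the robot, y to its left, z up, the work surface at z = 0. Lengths are in mm, angles in rad, forces in N, time in s.
With the tool pointing down it reaches from about 400 to 875 mm from the base axis. Payload 4.4 kg.
Tool frame: the origin (TCP) lies midway between the tips of the shut fingers; the grasp point (between the pads) lies ctrl.tcp_to_grasp behind it (ctrl.tcp_to_grasp is the distance from the TCP to the grasp point, in mm); z points along the fingers, y is the line along which they close (so a half turn about z gives the same grasp; the last joint's range is limited). The gripper opens to 85 mm and grips with 20 to 120 N. Pads are 22 mm wide; open, the fingers measure 114 mm over their backs; the gripper's body (76 mm by 85 mm) begins 54 mm behind the grasp point. The pads swing forward as they close: fully open they stand 13 mm farther back than shut.
Start: joints at [-1.407, 0.628, 0.038, 1.517, -0.027, 0.996, -0.02], TCP at [148.033, 632.933, 231.313] pointing down, gripper open.
Joint ranges: [-3.06, 3.06], [-0.37, 2.12], [-1.25, 1.32], [0.18, 2.47], [-1.1, 4.24], [0.23, 1.98], [-2.94, 2.94]. Speed limits (rad/s): [2.57, 2.57, 3.14, 3.14, 3.14, 3.14, 3.14].

INTERFACE

Orientations are given as [roll, pitch, yaw] about the fixed x, y, z axes, in that order (R = Rz(yaw) Ry(pitch) Rx(roll)).
In Python, from cell import ctrl, get_image, get_calibration, workorder, boxes_of, place_of gives the robot as it stands.
- The arm moves only by the tool play_rows, never from a script. Its argument "series" is a list that holds one entry, the list of rows, each a list of 7 numbers: the shift along the world's x, y, z in cm, then the turn, a rotation vector about the world's x, y, z in degrees, then the closure, from 0 (fully open) to 1 (shut). A call has 1 to 20 rows; each row shifts and turns the commanded pose from where the row before left it; what a row does not reach is not made up. A row lasts 1/8 s, in which the tool goes at most 62.5 mm and 10.7 degrees, less where a joint would pass 70% of its speed; a pose out of reach is approached as far as the arm can. A call with a gripper value outside its range is refused whole. The fingers move at their own pace and stop on an object; the grip force is fixed at half the most. Time passes only in rows, so rows that do not move let the fingers close. It gives the time, the measured TCP pose, the force, the opening and the grip force at its end, in the units of the state.
- ctrl.read_state(): the state, without advancing time (a new reading comes with each control period).
- get_image(name): name is "scene" or "top" or "wrist"; returns (picture, depth): 384x512x3 uint8, red, green, blue; 384x512 float32, mm along the optical axis (not along the pixel's ray), 0 where there is no reading.
- get_calibration(name): a dict with "K" (3x3 intrinsics, pixels), "k1" (the pictures are not rectified: a ray, as slopes to the right and down, at radius r is drawn at 1 + k1 r^2 times it, then the intrinsics apply), "R" (3x3) and "t" (3): a world point X has camera coordinates R X + t; the wrist camera has in their place "mount" (4x4, takes a point from camera to tool coordinates, whose origin is the TCP and whose axes are the flange's). Camera axes: x right, y down, z forward; pixel columns grow to the right and rows downward; lengths in mm; the calibration is good to about 2 mm. A picture is of the moment at which its call begins: read the wrist's pose just before it. get_calibration takes no time and is no camera call.
- workorder.finish_job(): hands the job in; it is judged then, once.
Trained networks look in the newest picture that a camera, given by its name, has taken for a name from the list of things; names that differ only in an ending like _2 or _b are one class to them, and where a whole thing is asked for, a point or a joint stands for the part that bears it (a point fixed in the world has none). Each returns a list of dicts, best first, with "p" (0 to 1); they miss things now and then, are a little off and sometimes report something else, mostly with a low value. They report only what shows in the picture. A call takes as long as a camera call.
- boxes_of(target, camera): "pixel" ([column, row] in pixels, amid what is visible of it).
- place_of(target, camera): "pixel" ([column, row] in pixels: a listed point, or the origin of a listed thing).
The state is a dict: "clock": time; "qpos": joint angles; "qd": joint speeds; "tau": joint torques, N m; "eef_pos": TCP position; "tool_rot": TCP orientation; "force": force on the tool from outside, world axes, zero at the start; "torque": the same for the moment, N m; "width": finger opening in mm; "gripper_force": force on a finger pad.
Only numpy, scipy, OpenCV 4.12 (cv2) and the standard library are available. Lean on these libraries where they do the work, as an engineer would, in place of code of your own. Each camera call takes 0.05 s, during which the arm holds its last target. There are 200 camera calls.

TASK

Press the black plunger of the disc dispenser all the way down and let it spring back up, so that just one metal disc slides out onto the apron. Then, with a fingertip, push that disc sideways along the apron until it drops into the round dish and lies flat there (not the square tray on the other side). Never grasp or lift a disc, leave the other two discs in the magazine, leave the plunger up, and do not disturb the things standing around.

Things in the scene. Friction and masses are not known exactly. Their poses are not given: they have to be found in the camera images.
- dispenser: Disc dispenser, fixed: white magazine tower and drive housing on a grey foot. Origin on the table under the magazine's axis. Discs come out towards its -x (roughly to the robot); y runs along the apron, z up. In mm: tower x -20 to 20, y -21 to 21, top z 51, open on top; drive housing behind it x 20 to 84, y -22 to 22, top z 36; grey apron in front x -72 to -20, y -38 to 38.
- apron (a point): Point on the apron's flat top face, 12 mm above the table, at x = -50 mm, y = 0 of the dispenser. The apron is open at both y ends; along its front edge (x -76 to -72 mm) runs a lip whose top is 16 mm above the table. The ejected disc stops with its centre at about x = -47 mm (to -57 if pressed fast), y = 0.
- magazine (a point): Point on the magazine's floor, on its axis (12 mm above the table), x = y = 0 of the dispenser. When the plunger is back up the next disc drops to this floor, so each further press ejects another disc.
- plunger_top (a point): Centre of the top face of the plunger's black round cap (diameter 32 mm), at x = 52 mm, y = 0 of the dispenser; 75 mm above the table when up, 55 mm when fully down. It moves with the plunger.
- plunger (a joint): Plunger travel in m: 0 up, 0.020 fully down at a hard stop. It drives a pusher 2.5 times as far (50 mm), which slides the lowest disc out and goes back with the plunger. A spring returns it: 4 N at the top, 6.4 N at the bottom, plus 1 to 4 N of friction and damping.
- disc_1: The lowest of three equal plain aluminium discs stacked in the magazine, the one that will come out. Diameter 30 mm, 10 mm thick, 20 g. Origin at the centre of its underside, z along its axis. At the start its underside is 12 mm above the table.
- disc_2: The second disc of the stack, same size and origin; it stays in the magazine.
- disc_3: The top disc of the stack, same size and origin; it stays in the magazine.
- round_dish: Grey round open dish fixed to the table at one end of the apron, to its left or right. Outer diameter 72 mm, inner 65 mm, floor 3 mm above the table, rim 10 mm above the table (2 mm below the apron). Origin at the centre of its underside, at x = -50 mm and y = +75 or -75 mm of the dispenser; its rim begins 1 mm beyond the apron's end.
- square_tray: Grey square open tray fixed at the other end of the apron, 72 x 72 mm outside, rim 10 mm high. Origin at the centre of its underside. Not to be used.
- bottle: Brown glass bottle with black cap, diameter 44, 86 mm tall, left of the drive housing; bystander. Origin at the centre of its underside.
- memory_stick: Small red memory stick, 53 x 17 x 8 mm, right of the drive housing; bystander. Origin at the centre of its underside.
- tape: Roll of green label tape, diameter 78, 20 mm high, lying flat; bystander. Origin at the centre of its underside.
- timer: White bench timer, 62 x 62 x 20 mm; bystander. Origin at the centre of its underside.
- mouse: Black computer mouse, 110 x 62 x 37 mm; bystander. Origin at the centre of its underside.
- rack: Blue empty vial rack, 78 x 144 x 26 mm; bystander. Origin at the centre of its underside.

How it is judged:
By the outcome, as a careful person would: the job done as asked, in the order asked, and still so for the second after the job is handed in, with the robot touching nothing.
It also fails if it takes over 42 s, if anything falls off the work surface, if the arm or the gripper's body presses on something with over 40 N, if the wrist force passes 120 N, or if a joint passes its speed limit or range.

## Working session

There is one attempt and no reset: what is moved stays moved. The work goes in short steps, Python scripts to look and compute and a tool call to move; the robot and the scene stay as the last step left them, time stands still between calls to the robot, and variables do not carry over. Pictures are saved under pics/ and viewed, at most 10 in all, crops included, and the job is handed in when it is done.

Besides the shell and the picture viewer there is one more tool, called after ">>>" in YAML: its name, and indented under it one key for each argument. play_rows: Moves the arm, as the interface text tells. Its arguments: {"type":"object","properties":{"series":{"type":"array"}},"required":["series"]}

```bash
mkdir -p pics; cat > h.py <<'E'
import numpy as np, cv2
from cell import ctrl, get_image, get_calibration, workorder, boxes_of, place_of
from scipy.spatial.transform import Rotation as Ro
def ray(name,px,st=None):
    c=get_calibration(name);K=np.array(c["K"]);k1=c["k1"]
    d=np.array([(px[0]-K[0,2])/K[0,0],(px[1]-K[1,2])/K[1,1]]);u=d.copy()
    for _ in range(20): u=d/(1+k1*(u@u))
    v=np.array([u[0],u[1],1.])
    if name=="wrist":
        M=np.array(c["mount"]);R=Ro.from_euler('xyz',st["tool_rot"]).as_matrix();p=np.array(st["eef_pos"])
        return p+R@M[:3,3],R@M[:3,:3]@v
    R=np.array(c["R"]);t=np.array(c["t"]);return -R.T@t,R.T@v
def at_z(name,px,z,st=None):
    o,v=ray(name,px,st);return o+v*(z-o[2])/v[2]
def at_d(name,px,dep,st=None):
    o,v=ray(name,px,st);a=dep[int(px[1])-1:int(px[1])+2,int(px[0])-1:int(px[0])+2];a=a[a>0]
    return o+v*np.median(a) if len(a) else None
E
python3 - <<'E'
from h import *
np.set_printoptions(precision=1,suppress=True)
print(ctrl.read_state(), ctrl.tcp_to_grasp)
zs={"apron":12,"magazine":None,"plunger_top":75,"round_dish":0,"square_tray":0,"dispenser":0,"bottle":0,"memory_stick":0,"tape":0,"timer":0,"mouse":0,"rack":0}
for n in("top","scene"):
    im,dep=get_image(n);cv2.imwrite(f"pics/{n}0.png",im[:,:,::-1])
    for k,z in zs.items():
        for r in place_of(k,n)[:2]:
            p=r["pixel"];print(n,k,round(r["p"],2),np.array(p),at_z(n,p,z if z is not None else 12),at_d(n,p,dep))
E
```

```text
{'clock': 0.0, 'qpos': array([-1.4,  0.6,  0. ,  1.5, -0. ,  1. , -0. ]), 'qd': array([ 0.,  0., -0.,  0.,  0.,  0.,  0.]), 'tau': array([ -0. , -56.3,   1.2, -19.3,   0. ,   0. ,  -0. ]), 'eef_pos': array([147.9, 632.3, 230.4]), 'tool_rot': array([-3.1,  0. ,  2.9]), 'force': array([-0.6,  1.2,  0.3]), 'torque': array([-0., -0., -0.]), 'gripper_force': 0.0, 'width': 85.37648780339403} 18.700000000000003
top apron 0.73 [215.9 212.2] [506.9 234.9  12. ] [506.7 234.8  13.2]
top magazine 0.8 [215.3 200.3] [546.9 237.9  12. ] [542.  234.9  43.3]
top plunger_top 0.48 [209.6 181.5] [598.  251.6  75. ] [597.8 251.5  75.8]
top round_dish 0.78 [239.4 211.8] [510.4 157.3   0. ] [510.1 157.2   2.5]
top square_tray 0.73 [134.4 207.6] [521.3 512.7   0. ] [518.9 507.4  17.9]
top square_tray 0.65 [194.9 214.5] [500.  306.4   0. ] [499.4 305.7   5.1]
top dispenser 0.79 [213.9 200.4] [548.3 243.8   0. ] [541.3 239.2  45.6]
top dispenser 0.55 [237.5 211.7] [510.7 163.7   0. ] [510.3 163.5   3.4]
top bottle 0.61 [177.1 198.8] [552.7 368.6   0. ] [540.5 353.8  77.1]
top memory_stick 0.58 [231.9 185.9] [
[... 728 characters left out ...]
9] [501.7 165.2   0. ] [499.8 168.9   2.3]
scene square_tray 0.76 [252.9 250.9] [488.4 321.1   0. ] [485.9 325.4   3.1]
scene dispenser 0.61 [247.  236.8] [553.1 249.4   0. ] [542.2 267.5  12. ]
scene bottle 0.62 [236.6 214.1] [682.9 111.    0. ] [596.4 244.5  77.3]
scene bottle 0.56 [228.5 250.9] [559.7 358.5   0. ] [541.3 385.   19.8]
scene tape 0.51 [302.8 208.5] [468.4 -60.2   0. ] [455.1 -26.2  17. ]
scene timer 0.83 [211.2 278.1] [522.5 507.3   0. ] [504.7 529.9  20.6]
scene timer 0.68 [262.9 230.5] [525.2 182.6   0. ] [513.7 203.9  13.2]
scene mouse 0.68 [302.5 195.6] [ 521.4 -185.8    0. ] [ 507.5 -150.3   16.1]
scene rack 0.57 [320.  186.6] [ 489.5 -325.2    0. ] [157.1 661.7 408.1]
```

```bash
python3 - <<'E'
from h import *
t=cv2.imread("pics/top0.png")[150:250,110:310];s=cv2.imread("pics/scene0.png")[180:300,190:340]
a=cv2.resize(t,None,fx=3.5,fy=3.5,interpolation=2);b=cv2.resize(s,None,fx=2,fy=2,interpolation=2)
o=np.zeros((a.shape[0]+b.shape[0],700,3),np.uint8);o[:a.shape[0],:]=a;o[a.shape[0]:,:b.shape[1]]=b
cv2.imwrite("pics/a.png",o)
c=get_calibration("wrist");print(np.round(c["mount"],3),c["K"],ctrl.read_state()["tool_rot"])
E
```

```text
[[-1.00000e-03 -9.64000e-01 -2.65000e-01  6.81390e+01]
 [ 1.00000e+00 -1.00000e-03 -1.00000e-03  5.00000e-01]
 [ 0.00000e+00 -2.65000e-01  9.64000e-01 -1.43083e+02]
 [ 0.00000e+00  0.00000e+00  0.00000e+00  1.00000e+00]] [[285.84861932   0.         260.08144968]
 [  0.         285.84861932 189.69941801]
 [  0.           0.           1.        ]] [-3.14156766e+00 -1.68357081e-05  2.91176042e+00]
```

View pics/a.png

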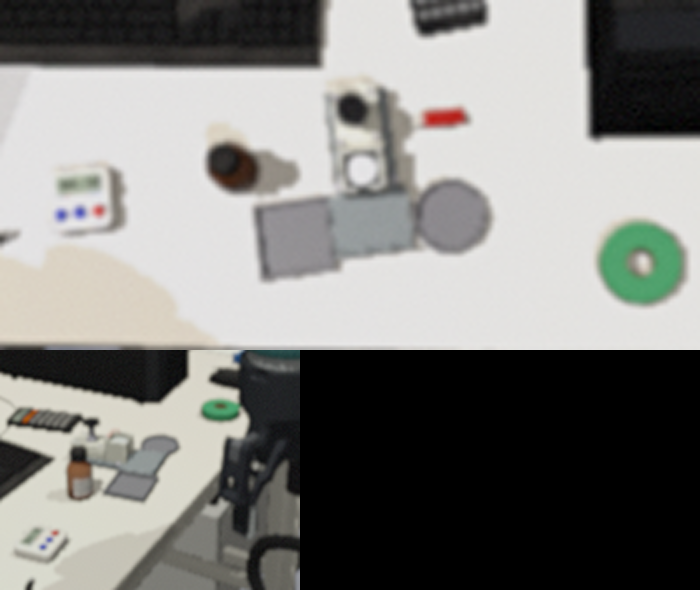

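>>> play_rows:
  series:
    - [[2,-2,-0.4,0,0,1,1],[3.2,-3.3,-0.4,0,0,1.5,1],[3.2,-3.3,-0.4,0,0,1.5,1],[3.2,-3.3,-0.4,0,0,1.5,1],[3.2,-3.3,-0.4,0,0,1.5,1],[3.2,-3.3,-0.4,0,0,1.5,1],[3.2,-3.3,-0.4,0,0,1.5,1],[3.2,-3.3,-0.4,0,0,1.5,1],[3.2,-3.3,-0.4,0,0,1.5,1],[3.2,-3.3,-0.4,0,0,1.5,1],[3.2,-3.3,-0.4,0,0,1.5,1],[3.2,-3.3,-0.4,0,0,1.5,1],[2,-2.2,0,0,0,1,1],[0,0,0,0,0,0,1],[0,0,0,0,0,0,1]]

```text
clock: 3.18
eef_pos: [539.3, 229.0, 183.3]
tool_rot: [3.141, -0.001, -3.048]
force: [0.2, 1.1, -0.6]
width: 0.2
gripper_force: 0.0
```

```bash
python3 - <<'E'
from h import *
np.set_printoptions(precision=1,suppress=True)
st=ctrl.read_state();im,dep=get_image("wrist");cv2.imwrite("pics/w0.png",im[:,:,::-1])
np.save("dep0.npy",dep)
zs={"apron":12,"magazine":12,"plunger_top":75,"round_dish":0,"square_tray":0,"dispenser":0,"bottle":0,"memory_stick":0}
for k,z in zs.items():
    for r in place_of(k,"wrist")[:2]:
        p=r["pixel"];print(k,round(r["p"],2),np.array(p),at_z("wrist",p,z,st),at_d("wrist",p,dep,st))
# full depth cloud
c=get_calibration("wrist");K=c["K"];yy,xx=np.mgrid[0:384,0:512]
pts=np.stack([xx.ravel(),yy.ravel()],1).astype(float)
u=cv2.undistortPoints(pts[:,None],np.array(K),np.array([c["k1"],0,0,0.]))[:,0]
R=Ro.from_euler('xyz',st["tool_rot"]).as_matrix();M=np.array(c["mount"])
P=np.c_[u,np.ones(len(u))]*dep.reshape(-1,1)
P=(R@(M[:3,:3]@P.T+M[:3,3:])).T+st["eef_pos"];P[dep.ravel()==0]=np.nan
np.save("P0.npy",P.reshape(384,512,3))
# cap
m=(abs(P[:,2]-75)<5)&(abs(P[:,0]-598)<30)&(abs(P[:,1]-251)<30);q=P[m]
print("cap",m.sum(),np.median(q,0),q.min(0),q.max(0))
h=(abs(P[:,2]-36)<3)&(abs(P[:,0]-595)<60)&(abs(P[:,1]-251)<40);q=P[h][:,:2].astype(np.float32)
print("housing",cv2.minAreaRect(q))
h=(abs(P[:,2]-12)<1.5)&(abs(P[:,0]-500)<60)&(abs(P[:,1]-235)<50);q=P[h][:,:2].astype(np.float32)
print("apron",h.sum(),cv2.minAreaRect(q))
h=(abs(P[:,2]-51)<2)&(abs(P[:,0]-545)<40)&(abs(P[:,1]-240)<40);q=P[h][:,:2].astype(np.float32)
print("tower",h.sum(),cv2.minAreaRect(q))
E
```

```text
apron 0.59 [270.9 140.5] [501.1 238.1  12. ] [501.  238.1  12.5]
magazine 0.81 [269.5 181.4] [546.8 241.2  12. ] [539.5 239.5  42.6]
plunger_top 0.47 [272.3 138.6] [493.4 236.2  75. ] [498.8 239.3  13. ]
round_dish 0.86 [199.  137.1] [505.9 157.4   0. ] [505.5 158.1   3.4]
square_tray 0.97 [336.9 132. ] [485.7 311.6   0. ] [485.6 310.6   3.8]
square_tray 0.56 [272.4 140. ] [501.5 240.3   0. ] [500.3 239.6  12.3]
dispenser 0.74 [267.3 179.4] [547.5 239.1   0. ] [537.7 237.   42.3]
dispenser 0.63 [498.5 181.4] [524.  515.4   0. ] [521.2 499.4  17.9]
bottle 0.72 [375.3 193. ] [552.1 369.1   0. ] [540.4 347.8  47.6]
memory_stick 0.55 [212.  221.3] [606.1 177.    0. ] [602.7 178.2   8.3]
cap 32 [592.7 264.7  74.6] [586.7 261.5  70.2] [601.7 266.9  76.5]
housing ((581.54931640625, 248.96786499023438), (95.83123016357422, 43.608394622802734), 9.112250328063965)
apron 3682 ((508.28973388671875, 235.63192749023438), (103.21221923828125, 99.65573120117188), 0.5857079029083252)
tower 576 ((547.6569213867188, 243.9631805419922), (40.85036087036133, 42.42710494995117), 8.686330795288086)
```

View pics/w0.png

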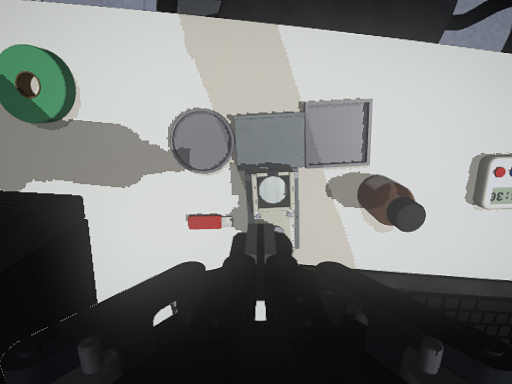

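```bash
python3 - <<'E'
from h import *
np.set_printoptions(precision=0,suppress=True,linewidth=200)
im,dep=get_image("top")
for r in range(140,190,6):
    print(r,[tuple(at_d("top",(c,r),dep).round().astype(int)) for c in range(160,270,18) if at_d("top",(c,r),dep) is not None])
# dish & apron fits from wrist cloud
P=np.load("P0.npy").reshape(-1,3)
from scipy.spatial.transform import Rotation
def reg(z,t,cx,cy,s): return P[(abs(P[:,2]-z)<t)&(abs(P[:,0]-cx)<s)&(abs(P[:,1]-cy)<s)][:,:2].astype(np.float32)
q=reg(3.5,1.7,508,160,45);print("dish",cv2.minEnclosingCircle(q),np.median(q,0),len(q))
q=reg(10,1.5,508,160,42);print("rim",cv2.minEnclosingCircle(q),len(q))
E
```

```text
140 [(np.int64(753), np.int64(433), np.int64(19)), (np.int64(753), np.int64(370), np.int64(21)), (np.int64(753), np.int64(308), np.int64(22)), (np.int64(759), np.int64(249), np.int64(3)), (np.int64(756), np.int64(186), np.int64(15)), (np.int64(761), np.int64(124), np.int64(0)), (np.int64(761), np.int64(62), np.int64(1))]
146 [(np.int64(733), np.int64(433), np.int64(16)), (np.int64(733), np.int64(370), np.int64(18)), (np.int64(573), np.int64(226), np.int64(564)), (np.int64(738), np.int64(248), np.int64(2)), (np.int64(735), np.int64(185), np.int64(13)), (np.int64(739), np.int64(124), np.int64(2)), (np.int64(739), np.int64(62), np.int64(1))]
152 [(np.int64(712), np.int64(431), np.int64(16)), (np.int64(712), np.int64(370), np.int64(15)), (np.int64(558), np.int64(224), np.int64(573)), (np.int64(558), np.int64(188), np.int64(571)), (np.int64(713), np.int64(185), np.int64(15)), (np.int64(717), np.int64(124), np.int64(2)), (np.int64(717), np.int64(62), np.int64(4))]
158 [(np.int64(691), np.int64(431), np.int64(14)), (np.int64(545), np.int64(260), np.int64(573)), (np.int64(539), np.int64(221)
[... 1278 characters left out ...]
64(481), np.int64(211), np.int64(648)), (np.int64(478), np.int64(177), np.int64(665)), (np.int64(610), np.int64(183), np.int64(11)), (np.int64(612), np.int64(123), np.int64(2)), (np.int64(613), np.int64(62), np.int64(2))]
188 [(np.int64(589), np.int64(428), np.int64(3)), (np.int64(589), np.int64(367), np.int64(3)), (np.int64(468), np.int64(209), np.int64(657)), (np.int64(464), np.int64(175), np.int64(679)), (np.int64(469), np.int64(146), np.int64(654)), (np.int64(592), np.int64(123), np.int64(0)), (np.int64(592), np.int64(62), np.int64(1))]
dish ((507.45184326171875, 159.53277587890625), 59.34233093261719) [508. 161.] 2713
rim ((505.92950439453125, 166.7487030029297), 41.079471588134766) 603
```

>>> play_rows:
  series:
    - [[1.2,0.4,-1.2,0,0,1.2,1],[2.4,0.9,-2.8,0,0,1,1],[2.4,0.95,-3.0,0,0,1,1],[0,0,-2,0,0,0,1],[0,0,-0.6,0,0,0,1],[0,0,-0.4,0,0,0,1],[0,0,-0.4,0,0,0,1],[0,0,-0.4,0,0,0,1],[0,0,-0.4,0,0,0,1],[0,0,0,0,0,0,1]]

```text
clock: 4.92
eef_pos: [600.3, 250.6, 71.8]
tool_rot: [3.141, 0.001, -2.993]
force: [-0.6, -0.2, 3.3]
width: -0.1
gripper_force: 1.9
```

>>> play_rows:
  series:
    - [[0,0,-0.25,0,0,0,1],[0,0,-0.25,0,0,0,1],[0,0,-0.25,0,0,0,1],[0,0,-0.25,0,0,0,1],[0,0,-0.25,0,0,0,1],[0,0,-0.25,0,0,0,1],[0,0,-0.2,0,0,0,1],[0,0,-0.1,0,0,0,1],[0,0,0,0,0,0,1]]

```text
clock: 6.05
eef_pos: [600.5, 250.6, 55.0]
tool_rot: [3.141, 0.001, -2.993]
force: [-3.3, -1.3, 11.9]
width: -0.5
gripper_force: 6.0
```

>>> play_rows:
  series:
    - [[0,0,-0.15,0,0,0,1],[0,0,0,0,0,0,1]]

```text
clock: 6.3
eef_pos: [600.6, 250.7, 54.9]
tool_rot: [3.141, 0.002, -2.993]
force: [-3.8, -2.7, 20.1]
width: -0.2
gripper_force: 10.4
```

>>> play_rows:
  series:
    - [[0,0,0.4,0,0,0,1],[0,0,0.5,0,0,0,1],[0,0,0.5,0,0,0,1],[0,0,0.6,0,0,0,1],[0,0,0.8,0,0,0,1],[0,0,2,0,0,0,1],[-1,0,3,0,0,0,1],[-3,1,2,0,0,0,1],[-3,1,1,0,0,0,1],[-1,0.5,0,0,0,0,1],[0,0,0,0,0,0,1]]

```text
clock: 7.68
eef_pos: [519.9, 275.8, 160.1]
tool_rot: [-3.142, 0.0, -2.992]
force: [0.6, 0.0, 0.0]
width: -0.1
gripper_force: 0.0
```

```bash
cat > look.py <<'E'
from h import *
import sys
np.set_printoptions(precision=1,suppress=True)
n=sys.argv[1]
st=ctrl.read_state();im,dep=get_image("wrist");cv2.imwrite(f"pics/{n}.png",im[:,:,::-1])
print(st["clock"],st["eef_pos"],st["tool_rot"],st["force"])
for k,z in {"disc_1":12,"round_dish":0,"plunger_top":75,"square_tray":0,"apron":12,"magazine":12}.items():
    for r in place_of(k,"wrist")[:3]:
        p=r["pixel"];print(k,round(r["p"],2),np.array(p),at_z("wrist",p,z,st),at_d("wrist",p,dep,st))
c=get_calibration("wrist");K=c["K"];yy,xx=np.mgrid[0:384,0:512]
pts=np.stack([xx.ravel(),yy.ravel()],1).astype(float)
u=cv2.undistortPoints(pts[:,None],np.array(K),np.array([c["k1"],0,0,0.]))[:,0]
R=Ro.from_euler('xyz',st["tool_rot"]).as_matrix();M=np.array(c["mount"])
P=np.c_[u,np.ones(len(u))]*dep.reshape(-1,1)
P=(R@(M[:3,:3]@P.T+M[:3,3:])).T+st["eef_pos"];P[dep.ravel()==0]=np.nan
def reg(z,t,cx,cy,s): return P[(abs(P[:,2]-z)<t)&(abs(P[:,0]-cx)<s)&(abs(P[:,1]-cy)<s)][:,:2].astype(np.float32)
for nm,a in {"disc_top":(22,2,500,237,32),"tower":(51,2,547,244,32),"dishfloor_disc":(13,1.5,508,161,28)}.items():
    q=reg(*a)
    if len(q)>5: print(nm,len(q),cv2.minAreaRect(q),cv2.minEnclosingCircle(q))
    else: print(nm,len(q))
E
python3 look.py w1
```

```text
7.675 [519.9 275.8 160.1] [-3.1  0.  -3. ] [0.6 0.  0. ]
disc_1 0.8 [224.3 200.7] [549.6 242.3  12. ] [542.7 244.   32.7]
disc_1 0.74 [224.7 156. ] [501.9 237.1  12. ] [500.2 238.2  22.3]
disc_1 0.57 [223.4 199.5] [548.5 241.2  12. ] [541.6 243.   32.7]
round_dish 0.86 [155.4 147.6] [505.9 162.    0. ] [505.3 163.2   3.5]
plunger_top 0.61 [223.9 271.4] [595.1 254.8  75. ] [509.2 261.8 212.5]
square_tray 0.76 [296.7 152.2] [488.5 311.1   0. ] [488.1 310.5   3.7]
apron 0.91 [226.6 152.9] [498.5 238.7  12. ] [496.8 239.7  22.6]
magazine 0.72 [225.5 198.2] [546.7 243.2  12. ] [540.  244.9  32.6]
disc_top 693 ((507.6024475097656, 237.7688446044922), (42.02555847167969, 39.65232849121094), 9.162674903869629) ((511.9747009277344, 238.7245330810547), 25.541885375976562)
tower 699 ((547.6382446289062, 243.86468505859375), (40.98367691040039, 42.730079650878906), 8.079212188720703) ((547.0718994140625, 243.8129119873047), 28.52151870727539)
dishfloor_disc 9 ((506.8117370605469, 159.8602294921875), (53.76383590698242, 52.5328483581543), 84.70925903320312) ((508.38177490234375, 163.13336181640625), 34.29967498779297)
```

View pics/w1.png

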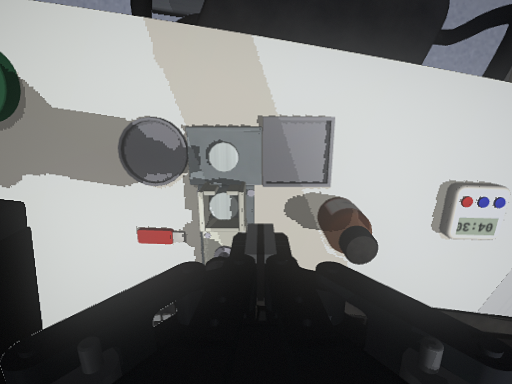

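>>> play_rows:
  series:
    - [[-0.8,-0.1,-2,0,0,0,1],[-1.6,-0.1,-4,0,0,0,1],[0,0,-4,0,0,0,1],[0,0,-2.5,0,0,0,1],[0,0,-1.2,0,0,0,1],[0,0,-0.7,0,0,0,1],[0,0,0,0,0,0,1],[0,0,0,0,0,0,1]]

```text
clock: 9.02
eef_pos: [496.7, 273.8, 16.7]
tool_rot: [3.141, 0.002, -2.993]
force: [0.6, -0.0, -0.9]
width: 0.1
gripper_force: 0.0
```

```bash
python3 look.py w2
```

```text
9.025 [496.7 273.8  16.7] [ 3.1  0.  -3. ] [ 0.6 -0.  -0.9]
disc_1 0.96 [191.3 234.1] [500.9 236.1  12. ] [495.8 238.1  22.5]
round_dish 0.57 [ 69.9 218.9] [507.9 160.1   0. ] [506.  162.6   3.9]
square_tray 0.69 [320.9 221.7] [487.2 309.9   0. ] [485.9 308.9   3.7]
disc_top 2174 ((500.11956787109375, 245.59974670410156), (28.525569915771484, 47.13193893432617), 2.011378765106201) ((497.353759765625, 246.5962371826172), 25.21220588684082)
tower 17 ((528.8923950195312, 231.28860473632812), (1.3608014583587646, 3.285822629928589), 42.19590759277344) ((528.9869995117188, 231.3460693359375), 1.6898114681243896)
dishfloor_disc 14 ((506.9335632324219, 158.46292114257812), (51.20939636230469, 54.68751907348633), 88.48328399658203) ((508.175048828125, 162.45669555664062), 33.94945526123047)
```

View pics/w2.png

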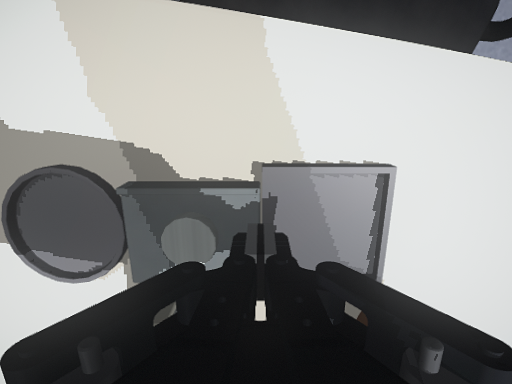

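>>> play_rows:
  series:
    - [[0,-0.2,-0.15,0,0,0,1],[0.05,-0.5,0,0,0,0,1],[0.05,-0.5,0,0,0,0,1],[0.05,-0.4,0,0,0,0,1],[0.05,-0.4,0,0,0,0,1],[0.05,-0.4,0,0,0,0,1],[0.05,-0.4,0,0,0,0,1],[0.05,-0.4,0,0,0,0,1],[0.05,-0.4,0,0,0,0,1],[0.05,-0.4,0,0,0,0,1],[0.05,-0.4,0,0,0,0,1],[0,0,0,0,0,0,1]]

```text
clock: 10.88
eef_pos: [501.1, 228.9, 14.3]
tool_rot: [-3.141, -0.0, -2.993]
force: [0.2, 0.5, 0.2]
width: 0.2
gripper_force: 0.0
```

```bash
python3 look.py w3
```

```text
10.875 [501.1 228.9  14.3] [-3.1 -0.  -3. ] [0.2 0.5 0.2]
disc_1 0.56 [209.8 241.4] [507.  202.2  12. ] [501.6 203.5  22.8]
round_dish 0.86 [142.2 224.9] [508.4 159.9   0. ] [506.7 161.3   3.7]
plunger_top 0.26 [398.5 228.5] [462.3 267.6  75. ] [486.9 308.9   4. ]
plunger_top 0.15 [453.  326.2] [495.5 297.4  75. ] [480.9 278.9  94.6]
square_tray 0.78 [398.  227.6] [487.7 310.8   0. ] [486.4 308.5   3.9]
apron 0.68 [274.  236.3] [498.7 237.   12. ] [488.7 234.3  34.4]
magazine 0.59 [271.8 313.2] [548.6 243.8  12. ] [506.9 235.   64.9]
disc_top 844 ((496.45440673828125, 216.53753662109375), (22.270666122436523, 44.642398834228516), 38.31318283081055) ((504.6181335449219, 222.9888153076172), 22.32975959777832)
tower 0
dishfloor_disc 11 ((492.2060241699219, 150.63775634765625), (27.91455841064453, 65.68063354492188), 39.04646301269531) ((502.591064453125, 159.06134033203125), 32.84563446044922)
```

View pics/w3.png

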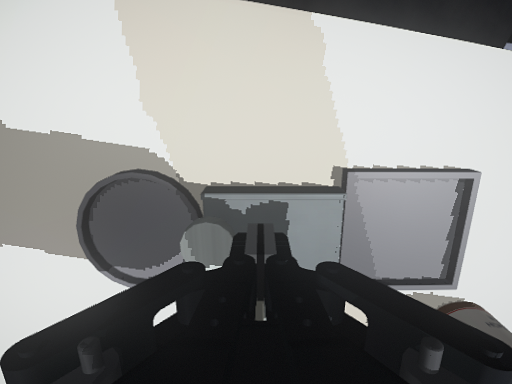

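>>> play_rows:
  series:
    - [[0.04,-0.25,0,0,0,0,1],[0.04,-0.25,0,0,0,0,1],[0.04,-0.25,0,0,0,0,1],[0.04,-0.25,0,0,0,0,1],[0.04,-0.25,0,0,0,0,1],[0.04,-0.25,0,0,0,0,1],[0.04,-0.25,0,0,0,0,1],[0.04,-0.25,0,0,0,0,1],[0.04,-0.25,0,0,0,0,1],[0.04,-0.25,0,0,0,0,1],[0,0,0,0,0,0,1]]

```text
clock: 12.6
eef_pos: [505.1, 204.1, 14.3]
tool_rot: [-3.141, -0.0, -2.993]
force: [0.6, 0.5, 0.7]
width: 0.2
gripper_force: 0.0
```

```bash
python3 look.py w4
```

```text
12.6 [505.1 204.1  14.3] [-3.1 -0.  -3. ] [0.6 0.5 0.7]
disc_1 0.69 [219.3 239. ] [508.7 182.5  12. ] [505.8 183.   18. ]
round_dish 0.82 [186.1 225.7] [509. 161.   0.] [507.5 161.7   3.4]
square_tray 0.64 [437.1 226.4] [487.5 309.3   0. ] [486.3 306.4   3.9]
apron 0.64 [319.9 237.3] [499.5 237.5  12. ] [499.4 237.3  12.4]
disc_top 44 ((494.42584228515625, 210.55508422851562), (11.004526138305664, 2.9403088092803955), 64.4888687133789) ((494.343017578125, 210.5945587158203), 5.6724019050598145)
tower 0
dishfloor_disc 313 ((505.30938720703125, 162.922607421875), (53.22065353393555, 53.20886993408203), 5.900284767150879) ((508.83868408203125, 161.72274780273438), 34.1573486328125)
```

View pics/w4.png

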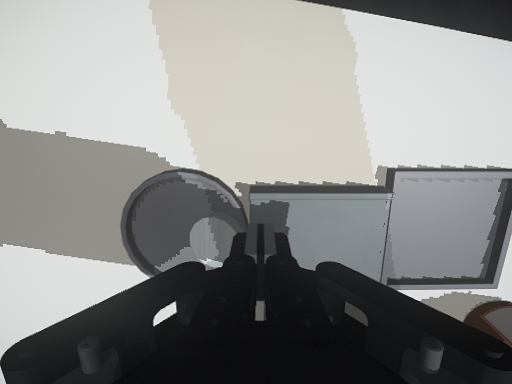

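>>> play_rows:
  series:
    - [[0.03,-0.2,0,0,0,0,1],[0.03,-0.2,0,0,0,0,1],[0.03,-0.2,0,0,0,0,1],[0,0,0,0,0,0,1]]

```text
clock: 13.45
eef_pos: [506.0, 198.1, 14.3]
tool_rot: [-3.141, -0.0, -2.993]
force: [0.2, -0.5, -0.1]
width: 0.2
gripper_force: 0.0
```

```bash
python3 look.py w5
```

```text
13.45 [506.  198.1  14.3] [-3.1 -0.  -3. ] [ 0.2 -0.5 -0.1]
disc_1 0.73 [223.3 233.7] [506.2 178.3  12. ] [505.5 178.5  13.5]
round_dish 0.61 [197.  225.7] [509.  161.5   0. ] [507.5 162.    3.3]
square_tray 0.89 [447.4 226.8] [487.8 309.7   0. ] [486.5 306.5   4.1]
apron 0.78 [327.9 235.8] [498.9 235.7  12. ] [498.6 235.4  12.9]
disc_top 17 ((496.8448486328125, 207.7125244140625), (0.7766903042793274, 5.027571678161621), 10.284975051879883) ((496.6262512207031, 207.67288208007812), 2.5193705558776855)
tower 0
dishfloor_disc 1618 ((507.87994384765625, 161.49916076660156), (54.65349578857422, 55.03825378417969), 0.6694603562355042) ((507.6324157714844, 160.83163452148438), 34.28729248046875)
```

View pics/w5.png

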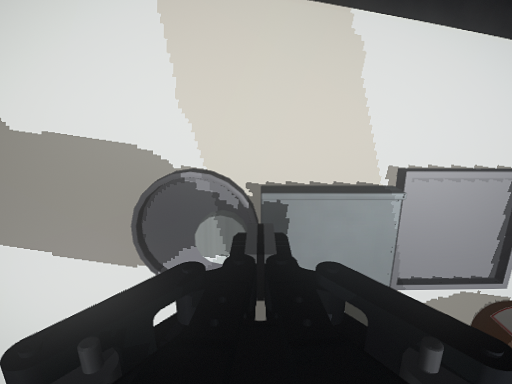

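Disc top now at z ≈ 13 at pixel (223,234): it appears flat in the dish. Back off, lift away and check.

>>> play_rows:
  series:
    - [[-0.05,0.4,0.2,0,0,0,1],[0,0,1.5,0,0,0,1],[0,0,4,0,0,0,1],[-1,0,5,0,0,0,1],[-2,0,5,0,0,0,1],[-2,0,2,0,0,0,1],[0,0,0,0,0,0,1],[0,0,0,0,0,0,1]]

```text
clock: 14.8
eef_pos: [455.9, 202.3, 191.4]
tool_rot: [-3.142, 0.001, -2.993]
force: [-0.3, -0.3, 0.1]
width: 0.1
gripper_force: 0.0
```

```bash
cat >> look.py <<'E'
q=P[(abs(P[:,0]-508)<25)&(abs(P[:,1]-180)<9)&(P[:,2]>11)&(P[:,2]<20)]
A=np.c_[q[:,:2],np.ones(len(q))];s=np.linalg.lstsq(A,q[:,2],rcond=None)[0];print("discplane",len(q),s[:2],q.mean(0))
q=P[(abs(P[:,0]-599)<14)&(abs(P[:,1]-252)<14)&(P[:,2]<90)];print("cap z",np.nanpercentile(q[:,2],[5,50,95]))
E
python3 look.py w6
```

```text
14.8 [455.9 202.3 191.4] [-3.1  0.  -3. ] [-0.3 -0.3  0.1]
disc_1 0.59 [234.  208.6] [504.2 178.7  12. ] [503.6 178.8  13.5]
disc_1 0.46 [282.6 253.5] [554.  246.1  12. ] [446.7 211.7 221. ]
round_dish 0.85 [223.7 204.6] [505.2 165.    0. ] [502.9 165.6   6.5]
square_tray 0.87 [344.5 209.6] [489.6 313.9   0. ] [488.4 312.5   3.9]
apron 0.63 [282.5 214. ] [502.4 237.1  12. ] [502.2 237.   12.3]
magazine 0.67 [279.  245.4] [543.7 239.8  12. ] [447.1 210.6 212.8]
disc_top 8 ((525.1932373046875, 259.5238037109375), (0.6212878823280334, 3.7752726078033447), 7.843015670776367) ((525.2457275390625, 259.531005859375), 1.9052501916885376)
tower 114 ((536.6551513671875, 255.86558532714844), (22.86274528503418, 14.149781227111816), 5.016681671142578) ((537.0272827148438, 256.1064147949219), 13.001432418823242)
dishfloor_disc 409 ((502.0763854980469, 161.28717041015625), (57.447235107421875, 40.963016510009766), 85.28439331054688) ((502.5971374511719, 161.7563018798828), 30.566865921020508)
discplane 329 [ 0. -0.] [508.4 179.7  13.3]
cap z nan
  return np.nanmean(a, axis, out=out, keepdims=keepdims)
```

View pics/w6.png

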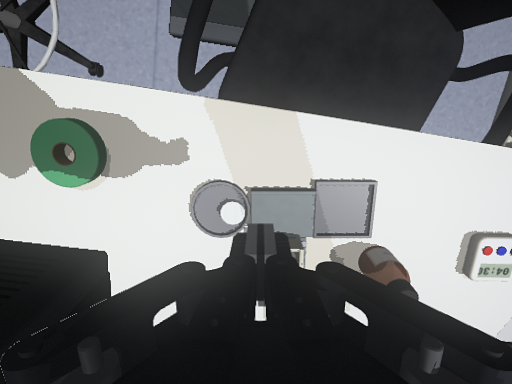

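```bash
python3 - <<'E'
from h import *
im,dep=get_image("scene")
print(place_of("plunger_top","scene")[:2],at_d("scene",(237,215.6),dep))
s=ctrl.read_state();print(s["clock"],s["qd"].round(3))
E
```

```text
[{'pixel': [236.1, 213.3], 'p': 0.54}] [590.69880014 251.0465851   75.55250616]
15.25 [-0.002 -0.005 -0.    -0.     0.001 -0.001  0.   ]
```

Plunger is up (75.5 mm), the disc lies flat in the dish.

```bash
python3 -c "
from h import *
print(workorder.finish_job())"
```

```text
the job is handed in; nothing more can be done
None
```

I pressed the plunger once and pushed the one ejected disc into the round dish, where it lies flat; the plunger is back up, two discs remain in the magazine, and the job was handed in at about 15 s.

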